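Put the shoe-finishing kit back in its holders

ROBOT

A 6-joint arm with a two-finger parallel gripper is mounted at the origin on the work surface. World frame = base frame: x ahead of the robot, y to its left, z up, the work surface at z = 0. Lengths are in m, angles in degrees, forces in N, time in s.
With the tool pointing down it reaches from about 0.25 to 0.725 m from the base axis. Payload 9.7 kg.
Tool frame: the origin (TCP) lies between the finger pads; the fingertips stand bot.tcp_to_tips ahead of it and the grasp point (between the pads) lies 11 mm behind it (bot.tcp_to_tips is the distance from the TCP to the fingertips, in m); z points along the fingers, y is the line along which they close (so a half turn about z gives the same grasp; the last joint's range is limited). The gripper opens to 85 mm and grips with 20 to 120 N. Pads are 22 mm wide; open, the fingers measure 114 mm over their backs; the gripper's body (76 mm by 85 mm) begins 54 mm behind the grasp point. The pads swing forward as they close: fully open they stand 13 mm farther back than shut.
Start: joints at [-67.953, 4.979, 10.078, 95.1, 0, 90], TCP at [0.206, -0.51, 0.239] pointing down, gripper open.
Joint ranges: [-179.16, 179.16], [-48.56, 103.87], [-65.8, 70.77], [-126.05, 130.52], [-82.76, 87.17], [-180, 180]. Speed limits (degrees/s): [127.2, 127.2, 147.25, 180, 180, 180].

INTERFACE

Orientations are given as [roll, pitch, yaw] about the fixed x, y, z axes, in that order (R = Rz(yaw) Ry(pitch) Rx(roll)).
In Python, from workcell import bot gives the robot as it stands. The module is installed in compiled form; this text tells all that it offers.
- The arm moves only by the tool carry_out, never from a script. Its arguments are lists of equal length, an entry for each row: "linear": the shift along the world's x, y, z normalised to -1 to 1, where 1 is 2 cm, a list of three; "rotation": the turn, a rotation vector about the world's x, y, z normalised to -1 to 1, where 1 is 8 degrees, a list of three; "grip": the closure, from -1 (fully open) to 1 (shut). In form: {"linear": [[tx, ty, tz], ...], "rotation": [[rx, ry, rz], ...], "grip": [grip, ...]}. A call has 1 to 12 rows; each row shifts and turns the commanded pose from where the row before left it; what a row does not reach is not made up. A row lasts 1/10 s, in which the tool goes at most 50 mm and 8.59 degrees, less where a joint would pass 70% of its speed; a pose out of reach is approached as far as the arm can. A call with a number of a shift or a turn outside -1 to 1 is refused whole. A call with a gripper value outside its range is refused whole. The fingers move at their own pace and stop on an object; "grip_force" is the grip in N (left out, the last holds). Time passes only in rows, so rows that do not move let the fingers close. It gives the time, the measured TCP pose, the force, the opening and the grip force at its end, in the units of the state.
- bot.get_obs(): the state, without advancing time (a new reading comes with each control period).
- bot.camera(name): name is "scene" or "top" or "wrist"; returns the picture (420x560x3 uint8, blue, green, red); there is no depth.
- bot.camera_model(name): a dict with "fx", "fy", "cx", "cy" (pixels), "camera_from_world" (4x4, takes a point from world to camera coordinates). Camera axes: x right, y up, looking along -z (the intrinsics and any distortion apply to the point x, -y, -z); pixel columns grow to the right and rows downward; lengths in m; the calibration is good to about 2 mm. A picture is of the moment at which its call begins: read the wrist's pose just before it. camera_model takes no time and is no camera call; for the wrist camera it gives the pose at the moment of the call.
- bot.job_done(): hands the job in; it is judged then, once.
The state is a dict: "time": time; "q": joint angles; "qd": joint speeds; "joint_efforts": joint torques, N m; "ee_pos": TCP position; "tcp_rot": TCP orientation; "wrist_force": force on the tool from outside, world axes, zero at the start; "torque": the same for the moment, N m; "opening": finger opening in m; "grasp_force": force on a finger pad.
Only numpy, scipy, OpenCV 4.12 (cv2) and the standard library are available. Lean on these libraries where they do the work, as an engineer would, in place of code of your own. Each camera call takes 0.05 s, during which the arm holds its last target. There are 200 camera calls.

TASK

Tidy the shoe-repair bench: put the red polish tin in the red round dish, the blue polish tin in the blue round dish, the shoe brush bristles down in the long dark wooden tray, and the square dye bottle in the square black tray, in any order. Each must end standing upright and flat on the floor of its own holder, inside the rim. Leave the green tape roll and the brass padlock where they lie.

Things in the scene. Friction and masses are not known exactly. Their poses are not given: they have to be found in the camera images.
- red_tin: Shoe-polish tin with a red lid and a bare steel side below it: an upright cylinder 60 mm in diameter and 30 mm high (lid is the top 10 mm), about 90 g. Origin at the centre of its underside, z up.
- blue_tin: The same tin with a blue lid: 60 mm in diameter, 30 mm high, about 90 g. Origin at the centre of its underside, z up.
- brush: Shoe brush lying bristles down: an oblong block 100 mm long (its x), 44 mm wide (its y), 42 mm high; the brown wooden back is the upper 22 mm, the black bristle block below it (rigid, 92 x 38 mm) is the lower 20 mm; about 130 g. Origin at the centre of its underside, z up.
- dye_bottle: Square amber dye bottle with a paper label on two sides and a round white cap: body 44 x 44 mm (sides along its x and y) and 58 mm high, cap 28 mm in diameter from 62 mm up to 82 mm height; about 160 g. Origin at the centre of its underside, z up.
- red_dish: Round dish with a red rim and grey floor, holder of the red tin: 90 mm outside, 82 mm inside diameter, floor 4 mm above the bench, rim top 9 mm above the bench. Origin at the centre of its underside (bench level), z up. Screwed to the bench: it cannot be moved during the job.
- blue_dish: Round dish with a blue rim and grey floor, holder of the blue tin: same sizes as the red dish (82 mm inside, floor at 4 mm, rim top at 9 mm). Origin at the centre of its underside, z up. Screwed to the bench: it cannot be moved during the job.
- brush_tray: Long dark wooden tray with a cork floor, holder of the brush: outside 128 mm (its x) by 72 mm (its y), inside 120 x 64 mm, floor 4 mm above the bench, rim top 9 mm. Origin at the centre of its underside, z up. The brush fits only along its x, either way round. Screwed to the bench: it cannot be moved during the job.
- bottle_tray: Square tray with a black rim and grey floor, holder of the dye bottle: outside 72 x 72 mm, inside 64 x 64 mm (sides along its x and y), floor 4 mm above the bench, rim top 9 mm. Origin at the centre of its underside, z up. The bottle may stand in it at any yaw. Screwed to the bench: it cannot be moved during the job.
- tape_roll: Green roll of tape lying flat, loose, to be left alone: ring 80 mm outside, 54 mm inside diameter, 24 mm high. Origin at the centre of its underside.
- padlock: Brass padlock lying flat, loose, to be left alone: brass body 36 mm (x) by 46 mm (y), 18 mm high, centred on its origin at the underside; its steel shackle reaches to 50 mm along its +x.
There are look-alikes about, which are no part of the job. Leave any purple look-alike of the dye_bottle alone.

How it is judged (in metres and radians):
At the end, for the whole second after the job is handed in: Each thing stands upright (0.06 rad), released and at rest, on the floor of its own holder (underside 2 to 7 mm up), centre within 13 mm (brush 16) of the holder's along each of its axes; brush along its tray within 0.35 rad, either way round; tape roll and padlock moved less than 20 mm (x of red_tin in the frame of red_dish between -0.013 and 0.013 m and y of red_tin in the frame of red_dish between -0.013 and 0.013 m and z of red_tin in the frame of red_dish between 0.002 and 0.007 m and angle between each of red_tin, blue_tin, brush, dye_bottle's own z axis and vertical below 0.06 rad and linear speed of each of red_tin, blue_tin, brush, dye_bottle below 0.01 m/s and angular speed of each of red_tin, blue_tin, brush, dye_bottle below 0.1 rad/s and contact force between each of red_tin, blue_tin, brush, dye_bottle and the fingers below 0.1 N and x of blue_tin in the frame of blue_dish between -0.013 and 0.013 m and y of blue_tin in the frame of blue_dish between -0.013 and 0.013 m and z of blue_tin in the frame of blue_dish between 0.002 and 0.007 m and x of brush in the frame of brush_tray between -0.016 and 0.016 m and y of brush in the frame of brush_tray between -0.016 and 0.016 m and z of brush in the frame of brush_tray between 0.002 and 0.007 m and x of dye_bottle in the frame of bottle_tray between -0.013 and 0.013 m and y of dye_bottle in the frame of bottle_tray between -0.013 and 0.013 m and z of dye_bottle in the frame of bottle_tray between 0.002 and 0.007 m and angle between the x axis of brush and the x axis of brush_tray, either way round below 0.35 rad and distance of each of tape_roll, padlock from where it was at the start of the episode below 0.02 m); the robot touches nothing.
It fails at once if the tape roll is shifted by more than 20 mm (distance of tape_roll from where it was at the start of the episode above 0.02 m).
It fails at once if the padlock is shifted by more than 20 mm (distance of padlock from where it was at the start of the episode above 0.02 m).
It also fails if it takes over 99 s, if anything falls off the work surface, if the arm or the gripper's body presses on something with over 40 N, if the wrist force passes 120 N, or if a joint passes its speed limit or range.

## Working session

There is one attempt and no reset: what is moved stays moved. The work goes in short steps, Python scripts to look and compute and a tool call to move; the robot and the scene stay as the last step left them, time stands still between calls to the robot, and variables do not carry over. Pictures are saved under pics/ and viewed, at most 14 in all, crops included, and the job is handed in when it is done.

Besides the shell and the picture viewer there is one more tool, called after ">>>" in YAML: its name, and indented under it one key for each argument. carry_out: Moves the arm, as the interface text tells. Its arguments: {"type":"object","properties":{"linear":{"type":"array","items":{"type":"array","items":{"type":"number"}}},"rotation":{"type":"array","items":{"type":"array","items":{"type":"number"}}},"grip":{"type":"array","items":{"type":"number"}},"grip_force":{"type":"number"}},"required":["linear","rotation","grip"]}

```bash
mkdir -p pics; python3 - <<'E'
from workcell import bot
import cv2
o=bot.get_obs();print(o['time'],o['ee_pos'],o['tcp_rot'],o['opening'],bot.tcp_to_tips)
for n in("top","scene"):
    im=bot.camera(n);cv2.imwrite(f"pics/{n}0.png",im);print(n,bot.camera_model(n))
E
```

```text
0.0 [ 0.20636045 -0.50959352  0.23859378] [-1.79926886e+02 -9.32628937e-04  2.20447456e+01] 0.08526805995297612 0.008
top {'fx': 391.1842884736217, 'fy': 391.1842884736217, 'cx': 282.27691903851206, 'cy': 212.37916690678685, 'camera_from_world': array([[ 0.02166474, -0.99966514,  0.01415067, -0.03013387],
       [ 0.98346437,  0.02385487,  0.17952374, -0.5223964 ],
       [-0.17980119,  0.01002734,  0.98365186, -0.96057232],
       [ 0.        ,  0.        ,  0.        ,  1.        ]])}
scene {'fx': 474.9906037366665, 'fy': 474.9906037366665, 'cx': 273.0339452082809, 'cy': 208.62290336713343, 'camera_from_world': array([[ 0.5746704 ,  0.81828288, -0.01292503, -0.290569  ],
       [-0.6900101 ,  0.49295714,  0.52998049,  0.34709209],
       [ 0.44004545, -0.29564569,  0.84791133, -1.45648604],
       [ 0.        ,  0.        ,  0.        ,  1.        ]])}
```

View pics/top0.png

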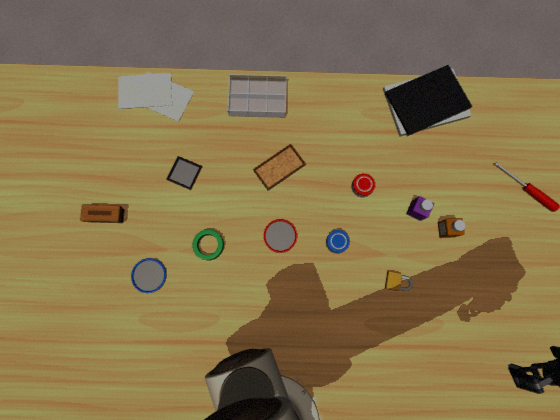

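View pics/scene0.png

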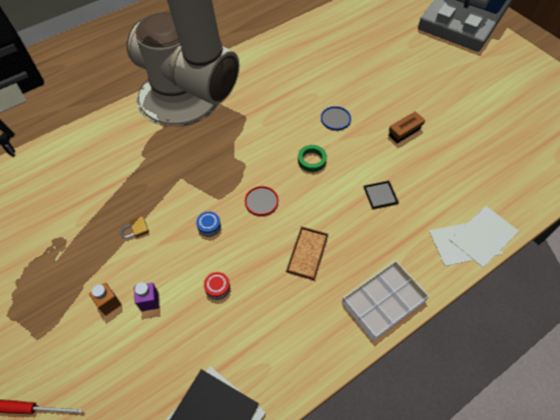

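The top picture shows the red tin at (363,184), blue tin (338,241), brush (102,213), amber bottle (452,227) and purple look-alike (421,207). The holders are red dish (280,236), blue dish (149,275), cork tray (279,167) and bottle tray (185,173). The tape is at (208,244) and the padlock at (397,281). The scene view agrees.

```bash
cat > h.py <<'E'
import numpy as np,cv2
def ray(m,uv,z):
    T=m['camera_from_world'];R=T[:3,:3];c=-R.T@T[:3,3]
    d=R.T@np.array([(uv[0]-m['cx'])/m['fx'],-(uv[1]-m['cy'])/m['fy'],-1.])
    return (c+d*(z-c[2])/d[2])[:2]
def blob(mask,win):
    x0,y0,x1,y1=win;k=np.zeros_like(mask);k[y0:y1,x0:x1]=mask[y0:y1,x0:x1]
    cs=cv2.findContours(k,cv2.RETR_EXTERNAL,cv2.CHAIN_APPROX_NONE)[0]
    return max(cs,key=cv2.contourArea) if cs else None
def rect(m,c,z):
    P=np.array([ray(m,p,z) for p in c.reshape(-1,2)])
    r=cv2.minAreaRect((P*1000).astype(np.float32));b=cv2.boxPoints(r)
    e=b[1]-b[0];f=b[2]-b[1];l=e if np.hypot(*e)>np.hypot(*f) else f
    return np.round(r[0],1),np.round(r[1],1),round(np.degrees(np.arctan2(l[1],l[0]))%180,1)
def hue(im,lo,hi,s=110,v=50):
    h=cv2.cvtColor(im,cv2.COLOR_BGR2HSV);H=h[...,0]
    q=((H>=lo)&(H<=hi)) if lo<=hi else ((H>=lo)|(H<=hi))
    return (q&(h[...,1]>=s)&(h[...,2]>=v)).astype(np.uint8)
E
python3 - <<'E'
from h import *
from workcell import bot
im=cv2.imread('pics/top0.png');m=bot.camera_model('top')
hs=cv2.cvtColor(im,cv2.COLOR_BGR2HSV)
for n,p in dict(wood=(279,167),brush=(90,213),table=(230,200),bot=(458,232),pad=(392,280),bottray=(185,173)).items(): print(n,hs[p[1],p[0]])
red=hue(im,172,6,150);blue=hue(im,100,125,120);green=hue(im,50,85,100)
white=((hs[...,1]<60)&(hs[...,2]>130)).astype(np.uint8)
grey=((hs[...,1]<60)&(hs[...,2]>60)).astype(np.uint8)
dark=(hs[...,2]<75).astype(np.uint8)
brown=hue(im,0,13,110,40)
pur=hue(im,125,160,80,30)
for n,k,w,z in [('red_tin',red,(345,165,385,205),.03),('blue_tin',blue,(320,222,358,260),.03),('red_dish',red,(255,212,305,258),.009),('blue_dish',blue,(125,252,172,300),.009),('tape',green,(185,220,230,265),.024),('brush',brown,(70,195,130,232),.042),('ctray',brown,(245,135,315,195),.004),('ctray_dark',dark,(245,135,315,195),.009),('btray',dark,(160,150,208,196),.009),('btray_floor',grey,(160,150,208,196),.004),('cap',white,(448,212,470,240),.082),('bottle',brown,(430,205,470,245),.058),('pcap',white,(415,192,440,215),.082),('purple',pur,(405,190,440,225),.03),('padlock',hue(im,14,28,170,90),(380,265,405,295),.018)]:
    c=blob(k,w)
    print(n,None if c is None else (cv2.boundingRect(c),)+rect(m,c,z))
cv2.imwrite('pics/crop0.png',np.hstack([cv2.resize(im[190:260,395:485],None,fx=4,fy=4),cv2.resize(im[185:255,65:155],None,fx=4,fy=4)]))
E
```

```text
wood [ 15 160 151]
brush [ 14 189  70]
table [ 24 122 152]
bot [ 15 245 126]
pad [ 21 200 154]
bottray [ 13  22 103]
red_tin ((353, 174, 22, 21), array([ 608.4, -233.1]), array([54.9, 56.8]), np.float32(91.4))
blue_tin ((326, 230, 24, 23), array([ 454.4, -163.1]), array([56.3, 57.8]), np.float32(135.4))
red_dish ((264, 219, 33, 34), array([467.9, -13.9]), array([87.9, 84.9]), np.float32(1.4))
blue_dish ((131, 258, 35, 35), array([357.1, 325.4]), array([86.2, 88. ]), np.float32(137.9))
tape ((192, 230, 31, 30), array([438.9, 174.3]), array([76.5, 75.8]), np.float32(47.1))
brush ((81, 204, 40, 18), array([511.5, 450.1]), array([97.1, 44.5]), np.float32(89.3))
ctray ((253, 158, 18, 19), array([657.1,  35.1]), array([24.2, 57.3]), np.float32(127.7))
ctray_dark ((254, 145, 51, 45), array([656.8,  -7. ]), array([ 71.9, 126.1]), np.float32(126.8))
btray ((167, 156, 35, 34), array([633.9, 251. ]), array([73. , 72.9]), np.float32(68.1))
btray_floor ((170, 159, 29, 28), array([634.7, 251.7]), array([59.6, 60.1]), np.float32(158.0))
cap ((455, 220, 10, 11), array([ 495.7, -459.5]), array([22.5, 25.4]), np.float32(176.7))
bottle ((444, 234, 5, 3), array([ 472.8, -434.8]), array([10.9,  3.3]), np.float32(72.5))
pcap ((422, 199, 11, 11), array([ 546.6, -380.7]), array([26.3, 24.5]), np.float32(15.8))
purple ((407, 197, 25, 23), array([ 543.1, -382.7]), array([48.6, 59.5]), np.float32(143.9))
padlock ((386, 271, 16, 20), array([ 356.6, -310. ]), array([35.2, 45.4]), np.float32(170.3))
```

View pics/crop0.png

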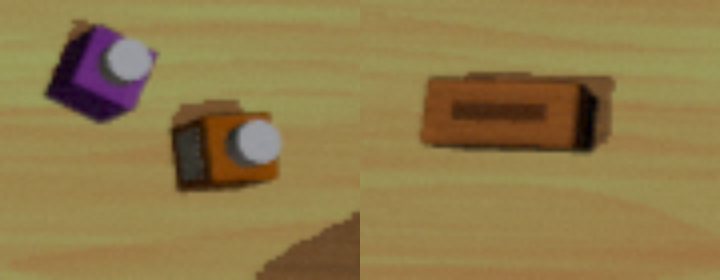

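The crop shows the bottle nearly square to the world axes, yawed about 5°, with its cap at about (459,226). The brush's long axis runs along world y. I'll go to the red tin first.

>>> carry_out:
  linear:
    - [0.95,0.66,-0.26]
    - [0.95,0.66,-0.26]
    - [0.95,0.66,-0.26]
    - [0.95,0.66,-0.26]
    - [0.95,0.66,-0.26]
    - [0.95,0.66,-0.26]
    - [0.95,0.66,-0.26]
    - [0.95,0.66,-0.26]
    - [0.95,0.66,-0.26]
    - [0.95,0.66,-0.26]
    - [0.95,0.66,-0.26]
  rotation:
    - [0,0,0]
    - [0,0,0]
    - [0,0,0]
    - [0,0,0]
    - [0,0,0]
    - [0,0,0]
    - [0,0,0]
    - [0,0,0]
    - [0,0,0]
    - [0,0,0]
    - [0,0,0]
  grip: [-1,-1,-1,-1,-1,-1,-1,-1,-1,-1,-1]
  grip_force: 40

```text
time: 1.2
ee_pos: [0.416, -0.3638, 0.1815]
tcp_rot: [-180.0, 0.0, 22.0]
wrist_force: [0.7, 0.5, -1.1]
opening: 0.0857
grasp_force: 0.0
```

>>> carry_out:
  linear:
    - [0.96,0.66,-0.26]
    - [0.96,0.66,-0.26]
    - [0.96,0.66,-0.26]
    - [0.96,0.66,-0.26]
    - [0.96,0.66,-0.26]
    - [0.96,0.66,-0.26]
    - [0.96,0.66,-0.26]
    - [0.96,0.66,-0.26]
    - [0.96,0.66,-0.26]
    - [0.96,0.66,-0.26]
    - [0,0,0]
    - [0,0,0]
  rotation:
    - [0,0,0]
    - [0,0,0]
    - [0,0,0]
    - [0,0,0]
    - [0,0,0]
    - [0,0,0]
    - [0,0,0]
    - [0,0,0]
    - [0,0,0]
    - [0,0,0]
    - [0,0,0]
    - [0,0,0]
  grip: [-1,-1,-1,-1,-1,-1,-1,-1,-1,-1,-1,-1]

```text
time: 2.4
ee_pos: [0.6072, -0.2323, 0.1294]
tcp_rot: [-180.0, 0.1, 22.1]
wrist_force: [-0.2, -0.3, -0.3]
opening: 0.0856
grasp_force: 0.0
```

```bash
python3 - <<'E'
from h import *
from workcell import bot
m=bot.camera_model('wrist');im=bot.camera('wrist');cv2.imwrite('pics/w1.png',im);o=bot.get_obs();print(o['time'],o['ee_pos'],o['tcp_rot'],o['q'],o['wrist_force'])
c=blob(hue(im,172,6,150),(0,0,560,420))
if c is not None: print(cv2.boundingRect(c),rect(m,c,.03))
E
```

```text
2.45 [ 0.60698594 -0.23275578  0.12983841] [-1.79977457e+02  4.37196140e-02  2.20515788e+01] [-2.09742104e+01  1.80893162e+01  1.32056795e+01  8.51637059e+01
 -1.33513752e-02  1.36974225e+02] [ 0.7456329  -0.94872806  0.74124632]
(238, 168, 86, 84) (array([ 611.6, -233.9]), array([58.5, 58.2]), np.float32(2.7))
```

View pics/w1.png

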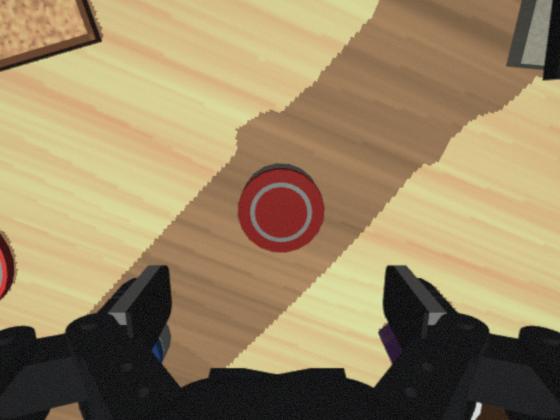

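The wrist view shows the red tin centred at (281,210), between the fingers. I'll descend and grip it.

>>> carry_out:
  linear:
    - [0.15,-0.03,-0.83]
    - [0,0,-0.83]
    - [0,0,-0.83]
    - [0,0,-0.83]
    - [0,0,-0.83]
    - [0,0,-0.83]
    - [0,0,-0.8]
    - [0,0,0]
    - [0,0,0]
    - [0,0,0]
    - [0,0,0]
    - [0,0,0]
  rotation:
    - [0,0,0]
    - [0,0,0]
    - [0,0,0]
    - [0,0,0]
    - [0,0,0]
    - [0,0,0]
    - [0,0,0]
    - [0,0,0]
    - [0,0,0]
    - [0,0,0]
    - [0,0,0]
    - [0,0,0]
  grip: [-1,-1,-1,-1,-1,-1,-1,-1,1,1,1,1]

```text
time: 3.65
ee_pos: [0.6111, -0.2335, 0.0158]
tcp_rot: [179.9, -0.1, 22.0]
wrist_force: [0.5, -0.4, 4.5]
opening: 0.0588
grasp_force: 43.7
```

>>> carry_out:
  linear:
    - [0,0,0]
    - [0,0,0]
    - [0,0,0]
    - [0,0,0.5]
    - [0,0,1]
    - [0,0,1]
    - [0,0,0.5]
  rotation:
    - [0,0,0]
    - [0,0,0]
    - [0,0,0]
    - [0,0,0]
    - [0,0,0]
    - [0,0,0]
    - [0,0,0]
  grip: [1,1,1,1,1,1,1]

```text
time: 4.35
ee_pos: [0.6111, -0.2333, 0.0768]
tcp_rot: [179.9, -0.1, 22.1]
wrist_force: [-0.1, -0.4, -0.6]
opening: 0.0584
grasp_force: 43.2
```

```bash
python3 - <<'E'
from h import *
from workcell import bot
im=bot.camera('wrist');cv2.imwrite('pics/w2.png',im);m=bot.camera_model('wrist');o=bot.get_obs();print(o['time'],o['ee_pos'],o['opening'],o['grasp_force'])
c=blob(hue(im,172,6,150),(0,0,560,420));print(cv2.boundingRect(c),rect(m,c,.076))
E
```

```text
4.4 [ 0.61147257 -0.23351822  0.07785456] 0.05856045831178807 43.17842423915863
(199, 221, 157, 145) (array([ 604.3, -236.6]), array([67.1, 66.4]), np.float32(55.2))
```

View pics/w2.png

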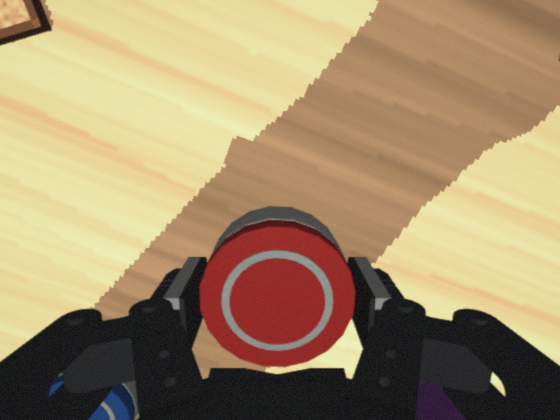

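The tin is held level, with the lid centred at (277,300) between the pads. Next is the red dish.

>>> carry_out:
  linear:
    - [-0.6,0.915,0]
    - [-0.6,0.915,0]
    - [-0.6,0.915,0]
    - [-0.6,0.915,0]
    - [-0.6,0.915,0]
    - [-0.6,0.915,0]
    - [-0.6,0.915,0]
    - [-0.6,0.915,0]
    - [-0.6,0.915,0]
    - [-0.6,0.915,0]
    - [-0.6,0.915,0]
    - [-0.6,0.915,0]
  rotation:
    - [0,0,0]
    - [0,0,0]
    - [0,0,0]
    - [0,0,0]
    - [0,0,0]
    - [0,0,0]
    - [0,0,0]
    - [0,0,0]
    - [0,0,0]
    - [0,0,0]
    - [0,0,0]
    - [0,0,0]
  grip: [1,1,1,1,1,1,1,1,1,1,1,1]

```text
time: 5.6
ee_pos: [0.4656, -0.0129, 0.0739]
tcp_rot: [-180.0, 0.0, 22.0]
wrist_force: [0.4, 0.7, -0.8]
opening: 0.0589
grasp_force: 43.3
```

>>> carry_out:
  linear:
    - [0,0,0]
    - [0,0,-0.6]
    - [0,0,-0.7]
    - [0,0,-0.6]
    - [0,0,-0.4]
    - [0,0,-0.3]
    - [0,0,-0.2]
    - [0,0,0]
  rotation:
    - [0,0,0]
    - [0,0,0]
    - [0,0,0]
    - [0,0,0]
    - [0,0,0]
    - [0,0,0]
    - [0,0,0]
    - [0,0,0]
  grip: [1,1,1,1,1,1,1,1]

```text
time: 6.4
ee_pos: [0.4662, -0.0138, 0.0197]
tcp_rot: [180.0, 0.0, 22.0]
wrist_force: [-8.8, -1.5, 14.1]
opening: 0.0585
grasp_force: 44.6
```

```bash
python3 - <<'E'
from h import *
from workcell import bot
o=bot.get_obs();print(o['time'],o['ee_pos'],o['opening'],o['wrist_force'])
a=bot.camera('wrist');b=bot.camera('scene')
cv2.imwrite('pics/w3.png',np.hstack([cv2.resize(a,(400,300)),cv2.resize(b[130:280,160:360],(400,300))]))
E
```

```text
6.4 [ 0.46620425 -0.01383679  0.01970591] 0.058466119749392566 [-8.8091828  -1.47682436 14.12353462]
```

View pics/w3.png

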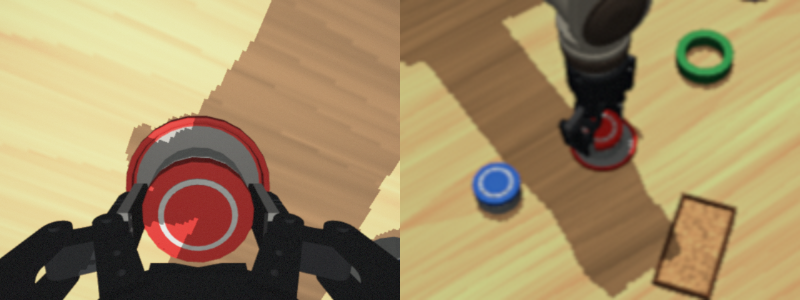

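```bash
python3 - <<'E'
from h import *
from workcell import bot
m=bot.camera_model('wrist')
for z in(.034,.037,.04): print(z,'lid c',ray(m,(277,294),z),'L',ray(m,(141*1.4,205*1.4),z),'R',ray(m,(254*1.4,205*1.4),z))
print('dish top edge',ray(m,(198*1.4,117*1.4),.009),'L',ray(m,(127*1.4,180*1.4),.009),'R',ray(m,(270*1.4,180*1.4),.009))
E
```

```text
0.034 lid c [ 0.46906469 -0.01327846] L [0.46063268 0.01520202] R [ 0.48269614 -0.03924738]
0.037 lid c [ 0.47057808 -0.01266441] L [0.46235706 0.01510338] R [ 0.48386841 -0.03798348]
0.04 lid c [ 0.47209146 -0.01205035] L [0.46408145 0.01500475] R [ 0.48504069 -0.03671958]
dish top edge [0.51100879 0.00362327] L [0.45902122 0.02934904] R [ 0.49182279 -0.05160734]
```

By ray, the lid centre (469,-13 mm) matches the dish centre (469,-13 mm), so the tin is on the floor. I'll release it and look on the way up.

>>> carry_out:
  linear:
    - [0,0,0.1]
    - [0,0,0]
    - [0,0,0]
    - [0,0,0]
    - [0,0,0]
    - [0,0,0.5]
    - [0,0,1]
    - [0,0,1]
    - [0,0,1]
    - [0,0,0]
  rotation:
    - [0,0,0]
    - [0,0,0]
    - [0,0,0]
    - [0,0,0]
    - [0,0,0]
    - [0,0,0]
    - [0,0,0]
    - [0,0,0]
    - [0,0,0]
    - [0,0,0]
  grip: [1,-1,-1,-1,-1,-1,-1,-1,-1,-1]

```text
time: 7.5
ee_pos: [0.468, -0.0136, 0.0939]
tcp_rot: [179.9, -0.2, 22.0]
wrist_force: [0.2, -0.1, -0.0]
opening: 0.0853
grasp_force: 0.0
```

```bash
python3 - <<'E'
from h import *
from workcell import bot
o=bot.get_obs();print(o['time'],o['ee_pos'],o['opening'],o['wrist_force'])
a=bot.camera('wrist');b=bot.camera('scene')
cv2.imwrite('pics/w4.png',np.hstack([cv2.resize(a,(400,300)),cv2.resize(b[130:280,160:360],(400,300))]))
E
```

```text
7.5 [ 0.46798654 -0.01362102  0.09385726] 0.08534565585645278 [ 0.16462469 -0.10367708 -0.00346103]
```

View pics/w4.png

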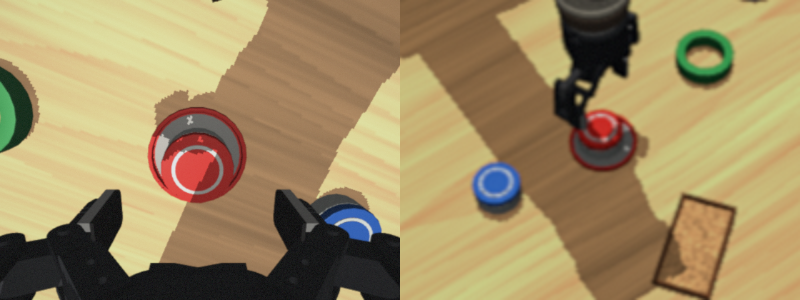

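```bash
python3 - <<'E'
from h import *
from workcell import bot
im=cv2.resize(bot.camera('wrist'),None,fx=1,fy=1);m=bot.camera_model('wrist')
hs=cv2.cvtColor(im,cv2.COLOR_BGR2HSV)
W=(200,140,350,295)
c=blob(hue(im,168,8,110,40),W)
P=np.array([ray(m,p,.009) for p in c.reshape(-1,2)]);
top=c.reshape(-1,2);sel=P[top[:,1]<225]
A=np.c_[2*sel,np.ones(len(sel))];s=np.linalg.lstsq(A,(sel**2).sum(1),rcond=None)[0];print('dish',s[:2],np.sqrt(s[2]+s[0]**2+s[1]**2))
sel=np.array([ray(m,p,.034) for p in top[top[:,1]>255]])
A=np.c_[2*sel,np.ones(len(sel))];s=np.linalg.lstsq(A,(sel**2).sum(1),rcond=None)[0];print('lid',s[:2],np.sqrt(s[2]+s[0]**2+s[1]**2))
w=((hs[...,1]<90)&(hs[...,2]>140)).astype(np.uint8)
g=blob(w,(230,195,320,285));r=cv2.fitEllipse(g);print(r)
for z in(.034,.04):print('ring',ray(m,r[0],z))
for n in['scene','top']:
    i=bot.camera(n);mm=bot.camera_model(n);h=cv2.cvtColor(i,cv2.COLOR_BGR2HSV)
    cv2.imwrite(f'pics/{n}4.png',i)
i=cv2.imread('pics/scene4.png')[165:225,230:300];j=im[130:300,190:360]
cv2.imwrite('pics/c4.png',np.hstack([cv2.resize(i,(400,400)),cv2.resize(j,(400,400))]))
E
```

```text
dish [ 0.47012982 -0.01240952] 0.043666399397809974
lid [ 0.47531461 -0.01032526] 0.037960390094808207
((267.5294189453125, 239.6212615966797), (49.75455856323242, 59.867313385009766), 157.60116577148438)
ring [ 0.46327227 -0.00958867]
ring [ 0.46536417 -0.00892415]
```

View pics/c4.png

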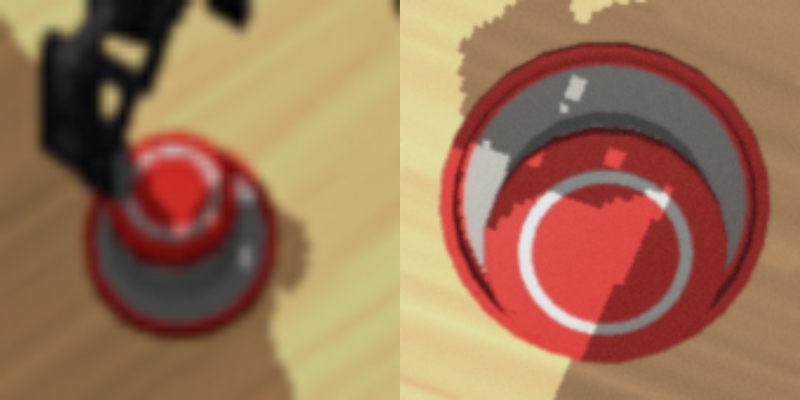

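```bash
python3 - <<'E'
from h import *
from workcell import bot
m=bot.camera_model('scene');w=bot.camera_model('wrist')
print('scene dish',ray(m,(261.5,201.2),.009),'ring',[ray(m,(260.6,193.4),z) for z in(.034,.04)])
print('wrist ring',[ray(w,(277.3,237),z) for z in(.034,.04)],'lid edges',[ray(w,p,.034) for p in((277.5,184.5),(277.5,283.8),(225.7,230),(329.5,230))])
# top view blob red
i=cv2.imread('pics/top4.png');t=bot.camera_model('top')
c=blob(hue(i,172,6,150),(255,205,310,260));print(cv2.boundingRect(c))
cv2.imwrite('pics/t4.png',cv2.resize(i[210:265,250:310],None,fx=8,fy=8))
E
```

```text
scene dish [ 0.4724451  -0.01326336] ring [array([ 0.46524195, -0.01012715]), array([ 0.46868917, -0.01222222])]
wrist ring [array([ 0.46658729, -0.01405152]), array([ 0.46857486, -0.01324357])] lid edges [array([ 0.4945651 , -0.00281388]), array([ 0.43970073, -0.02508989]), array([0.45954451, 0.01437257]), array([ 0.48146898, -0.03964707])]
(0, 0, 0, 0)
```

The red tin sits flat in its dish, with the lid centre about 3 mm from the dish centre (dish ring spans about x 440–768 in the right crop, lid x 484–728). Next is the blue tin.

>>> carry_out:
  linear:
    - [0,0,1]
    - [-0.08,-0.934,0.8]
    - [-0.08,-0.934,0]
    - [-0.08,-0.934,0]
    - [-0.08,-0.934,0]
    - [-0.08,-0.934,0]
    - [-0.08,-0.934,0]
    - [-0.08,-0.934,0]
    - [-0.08,-0.934,0]
    - [0,0,0]
    - [0,0,0]
  rotation:
    - [0,0,0]
    - [0,0,1]
    - [0,0,1]
    - [0,0,1]
    - [0,0,1]
    - [0,0,1]
    - [0,0,1]
    - [0,0,0]
    - [0,0,0]
    - [0,0,0]
    - [0,0,0]
  grip: [-1,-1,-1,-1,-1,-1,-1,-1,-1,-1,-1]

```text
time: 8.85
ee_pos: [0.4533, -0.1629, 0.1258]
tcp_rot: [-179.9, -0.0, 70.0]
wrist_force: [-0.1, 0.7, -0.0]
opening: 0.0851
grasp_force: 0.0
```

```bash
python3 - <<'E'
from h import *
from workcell import bot
m=bot.camera_model('wrist');im=bot.camera('wrist');cv2.imwrite('pics/w5.png',im);o=bot.get_obs();print(o['time'],o['ee_pos'],o['tcp_rot'],o['q'])
k=cv2.morphologyEx(hue(im,100,125,100,40),cv2.MORPH_CLOSE,np.ones((9,9)))
c=blob(k,(0,0,560,420));print(cv2.boundingRect(c),rect(m,c,.03))
E
```

```text
8.9 [ 0.45340431 -0.16254665  0.1259605 ] [-1.79938572e+02 -1.20362655e-02  7.00341145e+01] [-1.97299587e+01 -5.05357946e+00 -1.24742063e+01  8.26407508e+01
  1.22890968e-02  9.02359138e+01]
(237, 172, 87, 85) (array([ 456.6, -163.4]), array([59.1, 57.5]), np.float32(46.1))
```

>>> carry_out:
  linear:
    - [0.14,-0.03,-0.8]
    - [0,0,-0.8]
    - [0,0,-0.8]
    - [0,0,-0.8]
    - [0,0,-0.8]
    - [0,0,-0.8]
    - [0,0,-0.75]
    - [0,0,0]
    - [0,0,0]
    - [0,0,0]
    - [0,0,0]
    - [0,0,0]
  rotation:
    - [0,0,0]
    - [0,0,0]
    - [0,0,0]
    - [0,0,0]
    - [0,0,0]
    - [0,0,0]
    - [0,0,0]
    - [0,0,0]
    - [0,0,0]
    - [0,0,0]
    - [0,0,0]
    - [0,0,0]
  grip: [-1,-1,-1,-1,-1,-1,-1,-1,1,1,1,1]

```text
time: 10.1
ee_pos: [0.4572, -0.1636, 0.0168]
tcp_rot: [179.9, -0.0, 70.1]
wrist_force: [-0.4, 2.8, 6.4]
opening: 0.0585
grasp_force: 43.5
```

>>> carry_out:
  linear:
    - [0,0,0]
    - [0,0,0]
    - [0,0,0]
    - [0,0,0.5]
    - [0,0,1]
    - [0,0,1]
    - [0,0,1]
    - [0,0,0]
  rotation:
    - [0,0,0]
    - [0,0,0]
    - [0,0,0]
    - [0,0,0]
    - [0,0,0]
    - [0,0,0]
    - [0,0,0]
    - [0,0,0]
  grip: [1,1,1,1,1,1,1,1]

```text
time: 10.9
ee_pos: [0.4579, -0.1642, 0.0888]
tcp_rot: [179.7, 0.0, 70.0]
wrist_force: [-0.0, 0.1, -0.8]
opening: 0.0584
grasp_force: 43.2
```

>>> carry_out:
  linear:
    - [-0.2,0.98,0]
    - [-0.2,0.98,0]
    - [-0.2,0.98,0]
    - [-0.2,0.98,0]
    - [-0.2,0.98,0]
    - [-0.2,0.98,0]
    - [-0.2,0.98,0]
    - [-0.2,0.98,0]
    - [-0.2,0.98,0]
    - [-0.2,0.98,0]
    - [-0.2,0.98,0]
    - [-0.2,0.98,0]
  rotation:
    - [0,0,0]
    - [0,0,0]
    - [0,0,0]
    - [0,0,0]
    - [0,0,0]
    - [0,0,0]
    - [0,0,0]
    - [0,0,0]
    - [0,0,0]
    - [0,0,0]
    - [0,0,0]
    - [0,0,0]
  grip: [1,1,1,1,1,1,1,1,1,1,1,1]

```text
time: 12.1
ee_pos: [0.408, 0.0723, 0.085]
tcp_rot: [-180.0, 0.0, 70.0]
wrist_force: [0.4, 0.5, -0.5]
opening: 0.0585
grasp_force: 43.2
```

>>> carry_out:
  linear:
    - [-0.2,0.98,0]
    - [-0.2,0.98,0]
    - [-0.2,0.98,0]
    - [-0.2,0.98,0]
    - [-0.2,0.98,0]
    - [-0.2,0.98,0]
    - [-0.2,0.98,0]
    - [-0.2,0.98,0]
    - [-0.2,0.98,0]
    - [-0.2,0.98,0]
    - [-0.2,0.98,0]
    - [-0.2,0.98,0]
  rotation:
    - [0,0,0]
    - [0,0,0]
    - [0,0,0]
    - [0,0,0]
    - [0,0,0]
    - [0,0,0]
    - [0,0,0]
    - [0,0,0]
    - [0,0,0]
    - [0,0,0]
    - [0,0,0]
    - [0,0,0]
  grip: [1,1,1,1,1,1,1,1,1,1,1,1]

```text
time: 13.3
ee_pos: [0.36, 0.3074, 0.085]
tcp_rot: [-180.0, 0.0, 70.0]
wrist_force: [-0.1, -0.1, -0.5]
opening: 0.0585
grasp_force: 43.2
```

>>> carry_out:
  linear:
    - [-0.15,0.98,0]
    - [0,0,0]
    - [0,0,0]
  rotation:
    - [0,0,0]
    - [0,0,0]
    - [0,0,0]
  grip: [1,1,1]

```text
time: 13.6
ee_pos: [0.3571, 0.3262, 0.0849]
tcp_rot: [-180.0, 0.1, 70.1]
wrist_force: [-0.1, -0.6, -1.7]
opening: 0.0589
grasp_force: 43.2
```

```bash
python3 - <<'E'
from h import *
from workcell import bot
m=bot.camera_model('wrist');im=bot.camera('wrist');cv2.imwrite('pics/w6.png',im);o=bot.get_obs();print(o['time'],o['ee_pos'],o['tcp_rot'],o['q'][5])
E
```

```text
13.65 [0.35722679 0.32584777 0.0850245 ] [-1.79983117e+02  5.96349622e-02  7.00590665e+01] 152.31805600408842
```

View pics/w6.png

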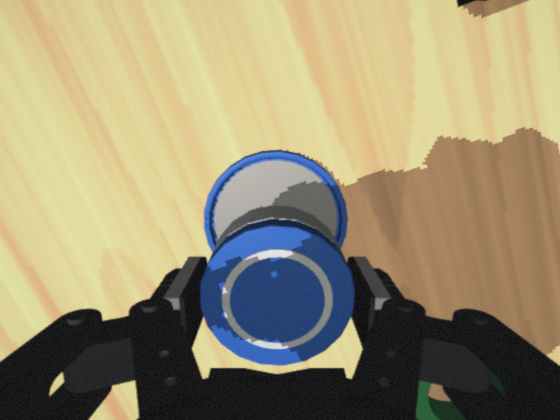

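The blue tin is held level, and the dish behind it spans columns 205–347 with its top edge at row 151.

```bash
python3 - <<'E'
from h import *
from workcell import bot
w=bot.camera_model('wrist')
L,R,T=[ray(w,p,.009) for p in((205,215),(347,215),(276,151))]
print(L,R,(L+R)/2,np.linalg.norm(L-R),T-.045*np.array([.342,.94]))
for z in(.098,.1):print('ring',ray(w,(277,299),z))
E
```

```text
[0.3191986  0.34680983] [0.40129384 0.31705048] [0.36024622 0.33193016] 0.08732265429851688 [0.3581747  0.32631605]
ring [0.35822813 0.32475521]
ring [0.35860999 0.32581371]
```

>>> carry_out:
  linear:
    - [0.03,0.03,-0.6]
    - [0,0,-0.7]
    - [0,0,-0.6]
    - [0,0,-0.5]
    - [0,0,-0.4]
    - [0,0,-0.3]
    - [0,0,-0.1]
    - [0,0,0]
    - [0,0,0]
  rotation:
    - [0,0,0]
    - [0,0,0]
    - [0,0,0]
    - [0,0,0]
    - [0,0,0]
    - [0,0,0]
    - [0,0,0]
    - [0,0,0]
    - [0,0,0]
  grip: [1,1,1,1,1,1,1,1,1]

```text
time: 14.55
ee_pos: [0.3582, 0.3272, 0.0219]
tcp_rot: [180.0, -0.0, 70.1]
wrist_force: [0.2, -0.4, -1.1]
opening: 0.0585
grasp_force: 43.2
```

>>> carry_out:
  linear:
    - [0,0,-0.08]
    - [0,0,0]
    - [0,0,0]
    - [0,0,0]
    - [0,0,0]
    - [0,0,0]
    - [0,0,0.5]
    - [0,0,1]
    - [0,0,1]
    - [0,0,1]
    - [0,0,0]
    - [0,0,0]
  rotation:
    - [0,0,0]
    - [0,0,0]
    - [0,0,0]
    - [0,0,0]
    - [0,0,0]
    - [0,0,0]
    - [0,0,0]
    - [0,0,0]
    - [0,0,0]
    - [0,0,0]
    - [0,0,0]
    - [0,0,0]
  grip: [1,1,-1,-1,-1,-1,-1,-1,-1,-1,-1,-1]

```text
time: 15.75
ee_pos: [0.3583, 0.3272, 0.0903]
tcp_rot: [180.0, -0.1, 70.0]
wrist_force: [-0.2, 0.2, -0.6]
opening: 0.0857
grasp_force: 0.0
```

```bash
python3 - <<'E'
from h import *
from workcell import bot
im=bot.camera('wrist');m=bot.camera_model('wrist');o=bot.get_obs();print(o['time'],o['ee_pos'])
k=hue(im,100,125,100,40);c=blob(k,(0,0,560,420)).reshape(-1,2);print(cv2.boundingRect(c))
x,y,w,h=cv2.boundingRect(c)
def fit(P):
    s=np.linalg.lstsq(np.c_[2*P,np.ones(len(P))],(P**2).sum(1),rcond=None)[0];return s[:2],np.sqrt(s[2]+s[:2]@s[:2])
print('dish',fit(np.array([ray(m,p,.009) for p in c[c[:,1]<y+.5*h]])))
hs=cv2.cvtColor(im,cv2.COLOR_BGR2HSV)
# lid: everything blue after filling, excluding thin rim
k2=cv2.morphologyEx(cv2.morphologyEx(k,cv2.MORPH_CLOSE,np.ones((11,11))),cv2.MORPH_OPEN,np.ones((25,25)))
l=blob(k2,(0,0,560,420));print('lid',cv2.boundingRect(l),rect(m,l,.034))
E
```

```text
15.8 [0.3579495  0.32686796 0.08954862]
(205, 152, 139, 135)
dish (array([0.357783  , 0.32797157]), np.float64(0.04335889443208199))
lid (216, 186, 127, 99) (array([359.2, 325.5]), array([61.7, 67.6]), np.float32(140.6))
```

Blue is in place: by ray, the lid is about 2 mm from the dish centre. Next is the brush.

>>> carry_out:
  linear:
    - [0.5,0.3,1]
    - [0.9,0.73,1]
    - [0.9,0.73,1]
    - [0.9,0.73,0]
    - [0.9,0.73,0]
    - [0.9,0.73,0]
    - [0.9,0.73,0]
    - [0.9,0.73,0]
    - [0.9,0.73,0]
    - [0,0,0]
    - [0,0,0]
  rotation:
    - [0,0,0.5]
    - [0,0,1]
    - [0,0,1]
    - [0,0,0]
    - [0,0,0]
    - [0,0,0]
    - [0,0,0]
    - [0,0,0]
    - [0,0,0]
    - [0,0,0]
    - [0,0,0]
  grip: [-1,-1,-1,-1,-1,-1,-1,-1,-1,-1,-1]

```text
time: 16.9
ee_pos: [0.5117, 0.4495, 0.1481]
tcp_rot: [-179.9, 0.1, 90.0]
wrist_force: [-0.7, 0.3, 0.8]
opening: 0.0854
grasp_force: 0.0
```

```bash
python3 - <<'E'
from h import *
from workcell import bot
m=bot.camera_model('wrist');im=bot.camera('wrist');o=bot.get_obs();print(o['time'],o['ee_pos'],o['tcp_rot'])
cv2.imwrite('pics/w7.png',im)
k=cv2.morphologyEx(hue(im,0,14,150,60),cv2.MORPH_CLOSE,np.ones((15,15)))
c=blob(k,(0,0,560,420))
if c is not None: print(cv2.boundingRect(c),rect(m,c,.042))
E
```

```text
16.95 [0.51148096 0.44930361 0.14878869] [-1.79909309e+02  7.87674422e-02  9.00468642e+01]
(251, 209, 51, 57) (array([511.4, 425.6]), array([34. , 41.5]), np.float32(134.0))
```

View pics/w7.png

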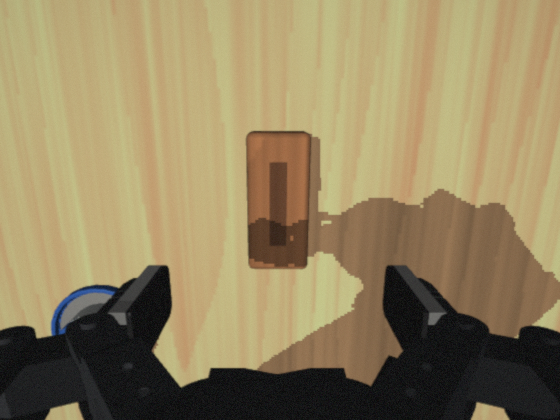

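The brush top spans (247–311, 131–269), centre (279,200), aligned with the tool.

```bash
python3 - <<'E'
from h import *
from workcell import bot
m=bot.camera_model('wrist')
print([ray(m,p,.042) for p in((279,200),(279,131),(279,269),(247,200),(310,200))])
E
```

```text
[array([0.51425109, 0.4575301 ]), array([0.51411857, 0.50451671]), array([0.51439843, 0.4052873 ]), array([0.49195197, 0.45749988]), array([0.53585069, 0.45755937])]
```

>>> carry_out:
  linear:
    - [0.12,0.27,-0.8]
    - [0,0,-0.9]
    - [0,0,-0.9]
    - [0,0,-0.9]
    - [0,0,-0.9]
    - [0,0,-0.9]
    - [0,0,-0.8]
    - [0,0,-0.25]
    - [0,0,0]
    - [0,0,0]
    - [0,0,0]
    - [0,0,0]
  rotation:
    - [0,0,0]
    - [0,0,0]
    - [0,0,0]
    - [0,0,0]
    - [0,0,0]
    - [0,0,0]
    - [0,0,0]
    - [0,0,0]
    - [0,0,0]
    - [0,0,0]
    - [0,0,0]
    - [0,0,0]
  grip: [-1,-1,-1,-1,-1,-1,-1,-1,-1,1,1,1]

```text
time: 18.15
ee_pos: [0.5147, 0.4555, 0.0238]
tcp_rot: [180.0, -0.1, 90.1]
wrist_force: [-1.2, 0.2, 1.2]
opening: 0.0438
grasp_force: 1.2
```

>>> carry_out:
  linear:
    - [0,0,0]
    - [0,0,0]
    - [0,0,0]
    - [0,0,0]
    - [0,0,0]
  rotation:
    - [0,0,0]
    - [0,0,0]
    - [0,0,0]
    - [0,0,0]
    - [0,0,0]
  grip: [1,1,1,1,1]

```text
time: 18.65
ee_pos: [0.5149, 0.4556, 0.024]
tcp_rot: [179.9, -0.1, 90.0]
wrist_force: [-0.2, -0.6, 6.2]
opening: 0.0432
grasp_force: 42.2
```

>>> carry_out:
  linear:
    - [0,0,0.5]
    - [0,0,1]
    - [0,0,1]
    - [0,0,1]
    - [0,0,0]
  rotation:
    - [0,0,0]
    - [0,0,0]
    - [0,0,0]
    - [0,0,0]
    - [0,0,0]
  grip: [1,1,1,1,1]

```text
time: 19.15
ee_pos: [0.5155, 0.4561, 0.0964]
tcp_rot: [179.8, -0.2, 90.0]
wrist_force: [0.4, 0.9, -0.9]
opening: 0.0434
grasp_force: 41.5
```

>>> carry_out:
  linear:
    - [0.3,-0.96,0]
    - [0.3,-0.96,0]
    - [0.3,-0.96,0]
    - [0.3,-0.96,0]
    - [0.3,-0.96,0]
    - [0.3,-0.96,0]
    - [0.3,-0.96,0]
    - [0.3,-0.96,0]
    - [0.3,-0.96,0]
    - [0.3,-0.96,0]
    - [0.3,-0.96,0]
    - [0.3,-0.96,0]
  rotation:
    - [0,0,0.2]
    - [0,0,0.4]
    - [0,0,0.4]
    - [0,0,0.4]
    - [0,0,0.4]
    - [0,0,0.4]
    - [0,0,0.4]
    - [0,0,0.4]
    - [0,0,0.4]
    - [0,0,0.4]
    - [0,0,0.4]
    - [0,0,0.4]
  grip: [1,1,1,1,1,1,1,1,1,1,1,1]

```text
time: 20.35
ee_pos: [0.5862, 0.2238, 0.0917]
tcp_rot: [-179.9, -0.0, 127.0]
wrist_force: [-0.1, 0.3, -0.8]
opening: 0.0432
grasp_force: 41.4
```

>>> carry_out:
  linear:
    - [0.3,-0.96,0]
    - [0.3,-0.96,0]
    - [0.3,-0.96,0]
    - [0.3,-0.96,0]
    - [0.3,-0.96,0]
    - [0.3,-0.96,0]
    - [0.3,-0.96,0]
    - [0.3,-0.96,0]
    - [0.3,-0.96,0]
    - [0.3,-0.96,0]
    - [0.3,-0.96,0]
    - [0,0,0]
  rotation:
    - [0,0,0]
    - [0,0,0]
    - [0,0,0]
    - [0,0,0]
    - [0,0,0]
    - [0,0,0]
    - [0,0,0]
    - [0,0,0]
    - [0,0,0]
    - [0,0,0]
    - [0,0,0]
    - [0,0,0]
  grip: [1,1,1,1,1,1,1,1,1,1,1,1]

```text
time: 21.55
ee_pos: [0.6527, 0.0112, 0.0919]
tcp_rot: [-179.9, -0.0, 126.7]
wrist_force: [-1.1, 0.1, -1.3]
opening: 0.0433
grasp_force: 41.4
```

>>> carry_out:
  linear:
    - [0.3,-0.96,0]
    - [0,0,0]
    - [0,0,0]
  rotation:
    - [0,0,0]
    - [0,0,0]
    - [0,0,0]
  grip: [1,1,1]

```text
time: 21.85
ee_pos: [0.6584, -0.0058, 0.0926]
tcp_rot: [-180.0, -0.0, 126.8]
wrist_force: [0.2, 0.4, -0.7]
opening: 0.0434
grasp_force: 41.4
```

```bash
python3 - <<'E'
from h import *
from workcell import bot
im=bot.camera('wrist');cv2.imwrite('pics/w8.png',im);o=bot.get_obs();print(o['time'],o['ee_pos'],o['tcp_rot'])
E
```

```text
21.9 [ 0.65834455 -0.00545323  0.09264305] [-1.79989106e+02 -2.44447227e-02  1.26842572e+02]
```

View pics/w8.png

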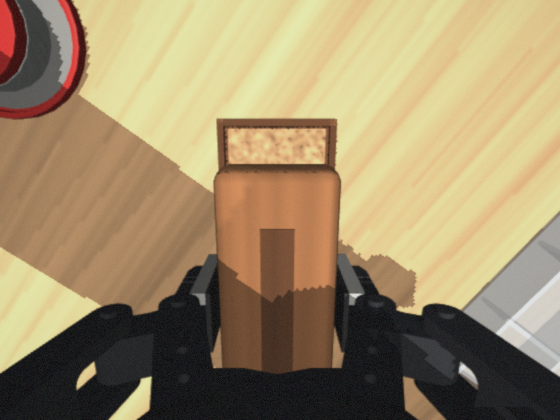

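The tray's far end is at row 119 (columns 217–337), and the brush sits over it at columns 215–340, parallel to the tray.

```bash
python3 - <<'E'
from h import *
from workcell import bot
m=bot.camera_model('wrist');d=np.array([-.599,.801])
print('tray',ray(m,(277,119),.009)-.064*d,'w',np.linalg.norm(ray(m,(217,119),.009)-ray(m,(337,119),.009)))
for z in(.108,.111):print('brush',ray(m,(277,169),z)-.05*d,np.linalg.norm(ray(m,(216,175),z)-ray(m,(340,175),z)))
E
```

```text
tray [ 0.66013049 -0.00587281] w 0.0712011186261544
brush [ 0.66040113 -0.00645856] 0.04182979573250268
brush [ 0.66012133 -0.0060934 ] 0.04077414419269221
```

>>> carry_out:
  linear:
    - [0,0,-0.6]
    - [0,0,-0.7]
    - [0,0,-0.6]
    - [0,0,-0.5]
    - [0,0,-0.4]
    - [0,0,-0.3]
    - [0,0,-0.1]
    - [0,0,0]
    - [0,0,0]
  rotation:
    - [0,0,0]
    - [0,0,0]
    - [0,0,0]
    - [0,0,0]
    - [0,0,0]
    - [0,0,0]
    - [0,0,0]
    - [0,0,0]
    - [0,0,0]
  grip: [1,1,1,1,1,1,1,1,1]

```text
time: 22.8
ee_pos: [0.6587, -0.0056, 0.0294]
tcp_rot: [180.0, 0.0, 126.8]
wrist_force: [0.3, -0.5, -1.6]
opening: 0.0433
grasp_force: 41.5
```

>>> carry_out:
  linear:
    - [0,0,-0.07]
    - [0,0,0]
    - [0,0,0]
    - [0,0,0]
    - [0,0,0]
    - [0,0,0]
    - [0,0,0.5]
    - [0,0,1]
    - [0,0,1]
    - [0,0,1]
    - [0,0,1]
    - [0,0,0.8]
  rotation:
    - [0,0,0]
    - [0,0,0]
    - [0,0,0]
    - [0,0,0]
    - [0,0,0]
    - [0,0,0]
    - [0,0,0]
    - [0,0,0]
    - [0,0,0]
    - [0,0,0]
    - [0,0,0]
    - [0,0,0]
  grip: [1,1,-1,-1,-1,-1,-1,-1,-1,-1,-1,-1]

```text
time: 24.0
ee_pos: [0.6587, -0.0056, 0.1358]
tcp_rot: [179.9, 0.1, 126.8]
wrist_force: [0.2, -0.1, 0.2]
opening: 0.0849
grasp_force: 0.0
```

>>> carry_out:
  linear:
    - [-0.35,-0.99,0.95]
    - [-0.35,-0.99,0.95]
    - [-0.35,-0.99,0.9]
    - [-0.35,-0.99,0]
    - [-0.35,-0.99,0]
    - [-0.35,-0.99,0]
    - [-0.35,-0.99,0]
    - [-0.35,-0.99,0]
    - [-0.35,-0.99,0]
    - [-0.35,-0.99,0]
    - [-0.35,-0.99,0]
    - [-0.35,-0.99,0]
  rotation:
    - [0,0,-0.5]
    - [0,0,-0.5]
    - [0,0,-0.5]
    - [0,0,-0.5]
    - [0,0,-0.5]
    - [0,0,-0.5]
    - [0,0,-0.5]
    - [0,0,-0.5]
    - [0,0,0]
    - [0,0,0]
    - [0,0,0]
    - [0,0,0]
  grip: [-1,-1,-1,-1,-1,-1,-1,-1,-1,-1,-1,-1]

```text
time: 25.2
ee_pos: [0.5741, -0.244, 0.1904]
tcp_rot: [180.0, 0.0, 94.8]
wrist_force: [0.7, -0.4, 0.4]
opening: 0.0855
grasp_force: 0.0
```

>>> carry_out:
  linear:
    - [-0.35,-0.99,0]
    - [-0.35,-0.99,0]
    - [-0.35,-0.99,0]
    - [-0.35,-0.99,0]
    - [-0.35,-0.99,0]
    - [-0.35,-0.99,0]
    - [-0.35,-0.99,0]
    - [-0.35,-0.99,0]
    - [-0.35,-0.99,0]
    - [-0.35,-0.99,0]
    - [-0.35,-0.98,0]
    - [0,0,0]
  rotation:
    - [0,0,0]
    - [0,0,0]
    - [0,0,0]
    - [0,0,0]
    - [0,0,0]
    - [0,0,0]
    - [0,0,0]
    - [0,0,0]
    - [0,0,0]
    - [0,0,0]
    - [0,0,0]
    - [0,0,0]
  grip: [-1,-1,-1,-1,-1,-1,-1,-1,-1,-1,-1,-1]

```text
time: 26.4
ee_pos: [0.4963, -0.4633, 0.1893]
tcp_rot: [-180.0, 0.0, 94.7]
wrist_force: [-0.2, -0.1, 0.3]
opening: 0.0853
grasp_force: 0.0
```

```bash
python3 - <<'E'
from h import *
from workcell import bot
m=bot.camera_model('wrist');im=bot.camera('wrist');o=bot.get_obs();print(o['time'],o['ee_pos'],o['tcp_rot'])
t=bot.camera('top');cv2.imwrite('pics/top9.png',t);cv2.imwrite('pics/wr9.png',im)
cv2.imwrite('pics/w9.png',np.hstack([cv2.resize(im,(480,360)),cv2.resize(t[130:310,125:285],(320,360))]))
E
```

```text
26.45 [ 0.49677646 -0.46213004  0.18933464] [-1.79989988e+02 -1.18816895e-02  9.47476831e+01]
```

View pics/w9.png

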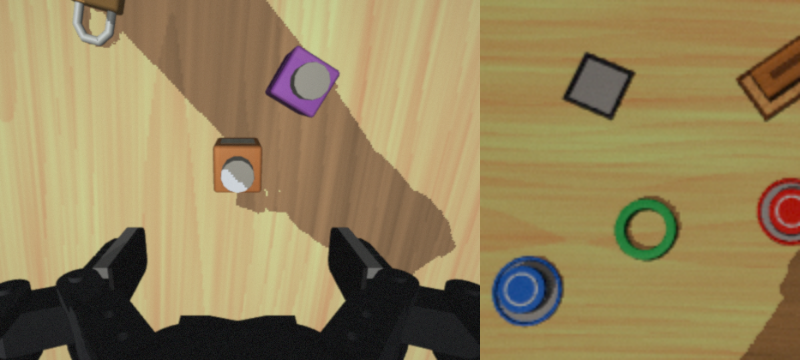

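The bottle body at columns 213–262 and its cap at (237,175) are square to the tool. Blue and red sit in their dishes.

```bash
python3 - <<'E'
from h import *
from workcell import bot
m=bot.camera_model('wrist');s=560/480
print('cap',ray(m,(237*s,175*s),.082));print('body',[ray(m,(x*s,y*s),.058) for x,y in((214,170),(262,170),(238,146),(238,192))])
im=cv2.imread('pics/top9.png');hs=cv2.cvtColor(im,cv2.COLOR_BGR2HSV);t=bot.camera_model('top')
print('btray',rect(t,blob((hs[...,2]<75).astype(np.uint8),(160,150,208,196)),.009))
E
```

```text
cap [ 0.49791854 -0.45613674]
body [array([ 0.47753591, -0.45936299]), array([ 0.52034158, -0.45576659]), array([ 0.49711037, -0.43603814]), array([ 0.50068168, -0.47812077])]
btray (array([633.9, 251. ]), array([73. , 72.9]), np.float32(68.1))
```

>>> carry_out:
  linear:
    - [0.09,0.27,0]
    - [0,0,-0.9]
    - [0,0,-0.9]
    - [0,0,-0.9]
    - [0,0,-0.9]
    - [0,0,-0.9]
    - [0,0,-0.9]
    - [0,0,-0.9]
    - [0,0,-0.9]
    - [0,0,-0.75]
    - [0,0,0]
    - [0,0,0]
  rotation:
    - [0,0,0]
    - [0,0,0]
    - [0,0,0]
    - [0,0,0]
    - [0,0,0]
    - [0,0,0]
    - [0,0,0]
    - [0,0,0]
    - [0,0,0]
    - [0,0,0]
    - [0,0,0]
    - [0,0,0]
  grip: [-1,-1,-1,-1,-1,-1,-1,-1,-1,-1,-1,1]

```text
time: 27.7
ee_pos: [0.4995, -0.455, 0.0309]
tcp_rot: [-180.0, -0.0, 94.9]
wrist_force: [-0.1, 1.0, 0.5]
opening: 0.0731
grasp_force: 0.0
```

>>> carry_out:
  linear:
    - [0,0,0]
    - [0,0,0]
    - [0,0,0]
    - [0,0,0]
    - [0,0,0]
    - [0,0,0]
  rotation:
    - [0,0,0]
    - [0,0,0]
    - [0,0,0]
    - [0,0,0]
    - [0,0,0]
    - [0,0,0]
  grip: [1,1,1,1,1,1]

```text
time: 28.3
ee_pos: [0.4997, -0.4559, 0.0319]
tcp_rot: [179.9, 0.1, 94.8]
wrist_force: [-0.6, 0.6, 5.8]
opening: 0.0438
grasp_force: 42.1
```

>>> carry_out:
  linear:
    - [0,0,0.5]
    - [0,0,1]
    - [0,0,1]
    - [0,0,1]
    - [0,0,1]
    - [0,0,1]
    - [0,0,0]
  rotation:
    - [0,0,0]
    - [0,0,0]
    - [0,0,0]
    - [0,0,0]
    - [0,0,0]
    - [0,0,0]
    - [0,0,0]
  grip: [1,1,1,1,1,1,1]

```text
time: 29.0
ee_pos: [0.5001, -0.4562, 0.1441]
tcp_rot: [179.8, 0.2, 94.8]
wrist_force: [-0.1, -1.6, -0.3]
opening: 0.0437
grasp_force: 41.4
```

>>> carry_out:
  linear:
    - [0.19,0.98,0]
    - [0.19,0.98,0]
    - [0.19,0.98,0]
    - [0.19,0.98,0]
    - [0.19,0.98,0]
    - [0.19,0.98,0]
    - [0.19,0.98,0]
    - [0.19,0.98,0]
    - [0.19,0.98,0]
    - [0.19,0.98,0]
    - [0.19,0.98,0]
    - [0.19,0.98,0]
  rotation:
    - [0,0,0]
    - [0,0,0]
    - [0,0,0]
    - [0,0,0]
    - [0,0,0]
    - [0,0,0]
    - [0,0,0]
    - [0,0,0]
    - [0,0,0]
    - [0,0,0]
    - [0,0,0]
    - [0,0,0]
  grip: [1,1,1,1,1,1,1,1,1,1,1,1]

```text
time: 30.2
ee_pos: [0.545, -0.2185, 0.1406]
tcp_rot: [180.0, 0.0, 94.9]
wrist_force: [0.7, -0.7, -2.2]
opening: 0.0434
grasp_force: 41.3
```

>>> carry_out:
  linear:
    - [0.19,0.98,0]
    - [0.19,0.98,0]
    - [0.19,0.98,0]
    - [0.19,0.98,0]
    - [0.19,0.98,0]
    - [0.19,0.98,0]
    - [0.19,0.98,0]
    - [0.19,0.98,0]
    - [0.19,0.98,0]
    - [0.19,0.98,0]
    - [0.19,0.98,0]
    - [0.19,0.98,0]
  rotation:
    - [0,0,-0.2]
    - [0,0,-0.3]
    - [0,0,-0.3]
    - [0,0,-0.3]
    - [0,0,-0.3]
    - [0,0,-0.3]
    - [0,0,-0.3]
    - [0,0,-0.3]
    - [0,0,-0.3]
    - [0,0,-0.3]
    - [0,0,-0.3]
    - [0,0,-0.2]
  grip: [1,1,1,1,1,1,1,1,1,1,1,1]

```text
time: 31.4
ee_pos: [0.5902, 0.0167, 0.1406]
tcp_rot: [180.0, -0.0, 67.6]
wrist_force: [0.7, 0.4, -0.9]
opening: 0.0437
grasp_force: 41.3
```

>>> carry_out:
  linear:
    - [0.19,0.98,0]
    - [0.19,0.98,0]
    - [0.19,0.98,0]
    - [0.19,0.98,0]
    - [0.19,0.98,0]
    - [0.19,0.98,0]
    - [0.19,0.98,0]
    - [0.19,0.98,0]
    - [0.19,0.98,0]
    - [0.19,0.98,0]
    - [0.19,0.98,0]
    - [0.19,0.98,0]
  rotation:
    - [0,0,0]
    - [0,0,0]
    - [0,0,0]
    - [0,0,0]
    - [0,0,0]
    - [0,0,0]
    - [0,0,0]
    - [0,0,0]
    - [0,0,0]
    - [0,0,0]
    - [0,0,0]
    - [0,0,0]
  grip: [1,1,1,1,1,1,1,1,1,1,1,1]

```text
time: 32.6
ee_pos: [0.6363, 0.2518, 0.1403]
tcp_rot: [-180.0, 0.0, 67.6]
wrist_force: [0.7, 0.5, -1.4]
opening: 0.0437
grasp_force: 41.3
```

>>> carry_out:
  linear:
    - [0,0.1,-0.5]
    - [0,0,-0.9]
    - [0,0,-0.6]
    - [0,0,0]
    - [0,0,0]
  rotation:
    - [0,0,0]
    - [0,0,0]
    - [0,0,0]
    - [0,0,0]
    - [0,0,0]
  grip: [1,1,1,1,1]

```text
time: 33.1
ee_pos: [0.6359, 0.2518, 0.1004]
tcp_rot: [-180.0, 0.0, 67.6]
wrist_force: [0.3, 0.0, -0.1]
opening: 0.0434
grasp_force: 41.3
```

```bash
python3 - <<'E'
from h import *
from workcell import bot
im=bot.camera('wrist');cv2.imwrite('pics/w10.png',im);o=bot.get_obs();print(o['time'],o['ee_pos'],o['tcp_rot'])
E
```

```text
33.15 [0.63627499 0.25195907 0.10117306] [ 1.79971548e+02 -2.38033607e-02  6.76197615e+01]
```

View pics/w10.png

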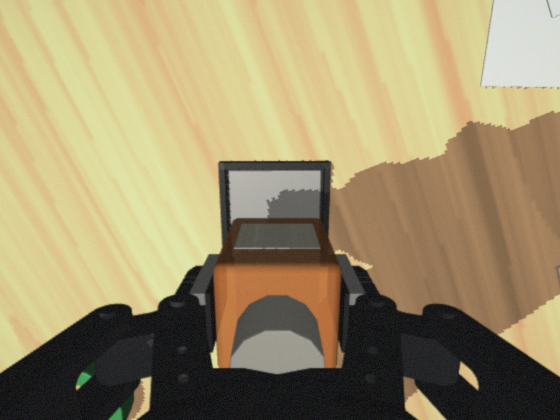

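The tray's far edge is at row 161, columns 219–331. The bottle is centred on column 277 with its top far edge at about row 263.

```bash
python3 - <<'E'
from h import *
from workcell import bot
m=bot.camera_model('wrist');d=np.array([.381,.925])
print('tray',ray(m,(275,161),.009)-.036*d,'w',np.linalg.norm(ray(m,(219,161),.009)-ray(m,(331,161),.009)))
for z in(.127,):print('bottle',ray(m,(277,263),z)-.022*d,np.linalg.norm(ray(m,(216,263),z)-ray(m,(340,263),z)))
print('bottom far',ray(m,(277,219),.069)-.022*d)
E
```

```text
tray [0.63709938 0.25371966] w 0.07118946904533353
bottle [0.63652582 0.24939764] 0.04081223426902409
bottom far [0.63573847 0.24726625]
```

>>> carry_out:
  linear:
    - [0.04,0.2,-0.5]
    - [0,0,-0.7]
    - [0,0,-0.7]
    - [0,0,-0.5]
    - [0,0,-0.4]
    - [0,0,-0.3]
    - [0,0,-0.05]
    - [0,0,0]
    - [0,0,0]
  rotation:
    - [0,0,0]
    - [0,0,0]
    - [0,0,0]
    - [0,0,0]
    - [0,0,0]
    - [0,0,0]
    - [0,0,0]
    - [0,0,0]
    - [0,0,0]
  grip: [1,1,1,1,1,1,1,1,1]

```text
time: 34.05
ee_pos: [0.6372, 0.2563, 0.0381]
tcp_rot: [180.0, -0.0, 67.6]
wrist_force: [-0.2, 1.1, -1.2]
opening: 0.0434
grasp_force: 41.3
```

>>> carry_out:
  linear:
    - [0,0,-0.08]
    - [0,0,-0.05]
    - [0,0,0]
  rotation:
    - [0,0,0]
    - [0,0,0]
    - [0,0,0]
  grip: [1,1,1]

```text
time: 34.35
ee_pos: [0.6372, 0.2564, 0.0359]
tcp_rot: [179.9, -0.1, 67.6]
wrist_force: [0.1, 0.4, 5.3]
opening: 0.0439
grasp_force: 41.9
```

>>> carry_out:
  linear:
    - [0,0,0]
    - [0,0,0]
    - [0,0,0]
    - [0,0,0]
    - [0,0,0.5]
    - [0,0,1]
    - [0,0,1]
    - [0,0,1]
    - [0,0,1]
    - [0,0,1]
  rotation:
    - [0,0,0]
    - [0,0,0]
    - [0,0,0]
    - [0,0,0]
    - [0,0,0]
    - [0,0,0]
    - [0,0,0]
    - [0,0,0]
    - [0,0,0]
    - [0,0,0]
  grip: [-1,-1,-1,-1,-1,-1,-1,-1,-1,-1]

```text
time: 35.35
ee_pos: [0.6368, 0.2562, 0.1466]
tcp_rot: [180.0, -0.0, 67.6]
wrist_force: [0.4, -0.3, 0.6]
opening: 0.0855
grasp_force: 0.0
```

>>> carry_out:
  linear:
    - [-1,0,0.5]
    - [-1,0,0.5]
    - [-1,0,0.5]
    - [-1,0,0.5]
    - [-1,0,0.5]
    - [-1,0,0.5]
    - [-1,0,0.5]
    - [-1,0,0.5]
    - [-0.5,0,0]
    - [0,0,0]
    - [0,0,0]
  rotation:
    - [0,0,0]
    - [0,0,0]
    - [0,0,0]
    - [0,0,0]
    - [0,0,0]
    - [0,0,0]
    - [0,0,0]
    - [0,0,0]
    - [0,0,0]
    - [0,0,0]
    - [0,0,0]
  grip: [-1,-1,-1,-1,-1,-1,-1,-1,-1,-1,-1]

```text
time: 36.45
ee_pos: [0.4672, 0.2562, 0.2246]
tcp_rot: [180.0, -0.0, 67.7]
wrist_force: [0.3, -0.3, 0.6]
opening: 0.0853
grasp_force: 0.0
```

```bash
python3 - <<'E'
from h import *
from workcell import bot
s=bot.camera('scene');t=bot.camera('top');w=bot.camera('wrist');print(bot.get_obs()['time'],bot.get_obs()['ee_pos'])
a=cv2.resize(s[95:290,195:420],(400,346));b=cv2.resize(t[130:310,125:333],(400,346));b2=cv2.resize(w,(320,240));c=np.zeros((240,800,3),np.uint8);c[:,:320]=b2;c[:,330:730]=cv2.resize(t[160:240,255:388],(400,240))
cv2.imwrite('pics/fin.png',np.vstack([np.hstack([a,b]),c]))
E
```

```text
36.6 [0.46733111 0.25608031 0.22413453]
```

View pics/fin.png

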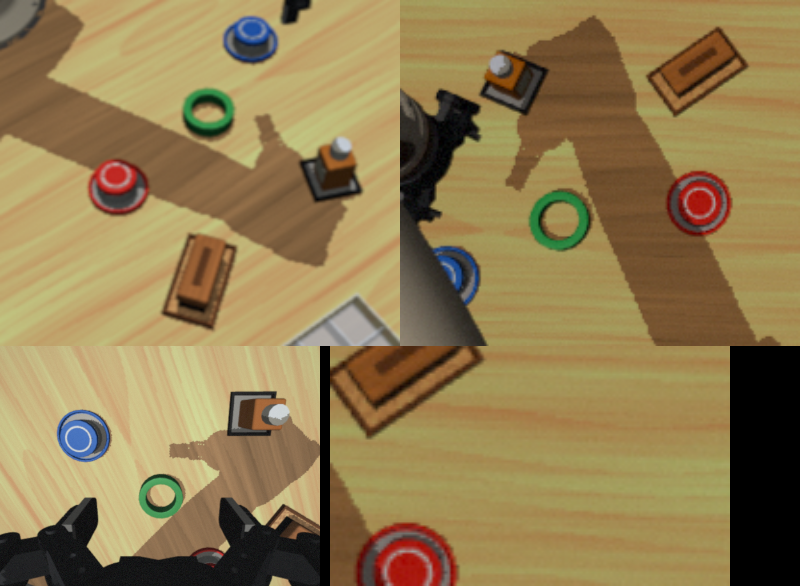

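All four things stand upright in their holders: bottle at (513,75), brush (697,70), red tin (700,203) and blue tin (80,437). One numeric check on red and bottle before handing in.

```bash
python3 - <<'E'
from h import *
from workcell import bot
t=bot.camera_model('top');im=bot.camera('top');hs=cv2.cvtColor(im,cv2.COLOR_BGR2HSV)
w=((hs[...,1]<110)&(hs[...,2]>120)).astype(np.uint8)
print('dish',rect(t,blob(hue(im,172,8,110,40),(255,205,310,265)),.009))
k=lambda u,v:(125+(u-400)*.52,130+v*.52)
print('ring',ray(t,k(700,202),.034),'bottle cap',rect(t,blob(w,(165,150,186,174)),.086))
print('brush',rect(t,blob(hue(im,0,14,130,40),(250,135,315,195)),.046))
c=bot.camera_model('wrist');f=lambda x,y:(x*1.75,(y-346)*1.75)
print('blue ring',ray(c,f(79,438),.034),'dish',ray(c,f(84,435.5),.009),'cap',ray(c,f(278,413.5),.086))
o=bot.get_obs();print(o['time'])
E
```

```text
dish (array([467.9, -13.9]), array([87.9, 84.9]), np.float32(1.4))
ring [ 0.46581452 -0.01626615] bottle cap (array([637.9, 256.6]), array([19.6, 24.4]), np.float32(145.6))
brush (array([646.6,  -6.5]), array([ 69.6, 122.1]), np.float32(126.8))
blue ring [0.36114833 0.32672726] dish [0.36084658 0.32793003] cap [0.63624479 0.25528326]
36.65
```

```bash
python3 -c "
from workcell import bot
print(bot.job_done())"
```

```text
the job is handed in; nothing more can be done
None
```

I've handed the job in at about 37 s. Both tins, the brush and the dye bottle look upright in their own holders; the tins and bottle measured within about 5 mm of centre, and the brush was checked by eye after release. The tape roll and padlock were not touched. The hand-in gave no verdict.

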